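# Vent the cooling box that holds the moon cake

### The arm

A 7-joint arm with a two-finger parallel gripper is mounted at the origin on a cart in front of the work surface, level with it; the furniture and walls round the work are solid. World frame = base frame: x ahead of the robot, y to its left, z up, the work surface at z = 0. Lengths are in m, angles in rad, forces in N, time in s.
With the tool pointing down it reaches from about 0.4 to 0.85 m from the base axis. Payload 4.5 kg.
Tool frame: the origin (TCP) lies on the centre line of the jaws, within the pads' length; the fingertips stand 11 mm ahead of it and the grasp point (between the pads) lies 8 mm behind it; z points along the fingers, y is the line along which they close (so a half turn about z gives the same grasp; the last joint's range is limited). The gripper opens to 88 mm and grips with 3 to 60 N. Pads are 18 mm wide; open, the fingers measure 123 mm over their backs; the gripper's body (75 mm by 187 mm) begins 45 mm behind the grasp point.
Start: joints at [-1.099, 0.689, -0.195, 1.565, 0.157, 0.902, -0.215], TCP at [0.265, 0.566, 0.25] pointing down, gripper open.
Joint ranges: [-3.01, 3.01], [-0.46, 2.08], [-1.47, 1.51], [0.13, 2.56], [-1, 4.14], [0.04, 2.09], [-2.66, 2.66]. Speed limits (rad/s): [2.57, 2.57, 3.14, 3.14, 3.14, 3.14, 3.14].

### API

Orientations are given as a unit quaternion [x, y, z, w].
In Python, from plant import * gives the robot as it stands. The module is installed in compiled form; this text tells all that it offers.
- The arm moves only by the tool send_rows, never from a script. Its argument "motion" is a list of rows, each an object of numbers: "x", "y", "z": the shift along the tool's x, y, z in cm; "rx", "ry", "rz": the turn, a rotation vector about the tool's x, y, z in rad; "jaw": the finger opening in cm, from 0 to 8.81. In form: [{"x": .., "y": .., "z": .., "rx": .., "ry": .., "rz": .., "jaw": ..}, ...]. A call has exactly 5 rows; each row shifts and turns the commanded pose from where the row before left it, along the tool's axes as they then stand; what a row does not reach is not made up. A row lasts 1/10 s, in which the tool goes at most 50 mm and 8.59 degrees, less where a joint would pass 70% of its speed; a pose out of reach is approached as far as the arm can. A call is refused whole if a number of a shift passes 5 or a number of a turn 0.15, either way. A call with a gripper value outside its range is refused whole. The fingers move at their own pace and stop on an object; "grip_force" is the grip in N (left out, the last holds). Time passes only in rows, so rows that do not move let the fingers close, or fill a call up. It gives the time, the measured TCP pose, the force, the opening and the grip force at its end, in the units of the state.
- get_state(): the state, without advancing time (a new reading comes with each control period).
- snapshot(name): name is "scene" or "top" or "wrist"; returns a dict with "img" (480x640x3 uint8, red, green, blue), "vertical_fov" (degrees; the focal length in pixels is half the picture's height over the tangent of half this angle, whatever the lens; pixels are square), "cx", "cy" (the principal point, pixels), "extrinsics" (4x4, takes a point from camera to world coordinates). Camera axes: x right, y up, looking along -z (the intrinsics and any distortion apply to the point x, -y, -z); pixel columns grow to the right and rows downward; lengths in m; the calibration is good to about 2 mm. A picture is of the moment at which its call begins. There is no depth.
- finish_job(): hands the job in; it is judged then, once.
The state is a dict: "clock": time; "q": joint angles; "qd": joint speeds; "joint_torque": joint torques, N m; "tool_pos": TCP position; "eef_rot": TCP orientation; "contact_force": force on the tool from outside, world axes, zero at the start; "moment": the same for the moment, N m; "opening": opening from 0.0 (shut) to 1.0 (fully open); "finger_force": force on a finger pad.
Only numpy, scipy, OpenCV 4.12 (cv2) and the standard library are available. Lean on these libraries where they do the work, as an engineer would, in place of code of your own. Each camera call takes 0.05 s, during which the arm holds its last target. There are 200 camera calls.

### The job

One of the two spring-lidded cooling boxes has a moon cake in it, the other only a white pattern plate. Lift the lid of the box with the cake (it has a black pull in front) until it is in line with that box's orange pointer, and finish while the gripper still holds it there, because the spring would close it. Keep the other lid shut, leave the pointers as they are set, and do not disturb what is in the boxes or lies about.

Things in the scene. Friction and masses are not known exactly. Their poses are not given: they have to be found in the camera images.
- blue_box: white open cooling box with a blue lid frame, on the left (+y) half of the table, fixed to it; 112 deep (x) x 124 wide (y) x 72 mm high, walls 6 mm; origin at the centre of its underside on the table, z up, its front (with dark vent slots) faces its own -x, yaw differs
- blue_box_in (a point): centre of that box's inner floor, 12 mm above the table; at the start the thing in the box lies within 12 mm of it
- blue_box_hinge (a point): middle of that box's lid hinge axis, at the back, 78 mm above the table; axes as the box, the hinge axis is the box's y
- blue_box_angle (a joint): angle of that box's lid (116 x 124 x 7 mm, clear pane in a blue frame), rad: 0 shut, grows as the front edge rises, stop at 1.4. A spring pulls it shut (about 0.33 Nm at 0, rising 0.55 Nm per rad: 2 to 6 N at the pull); let go, it falls shut
- blue_box_lid: that box's lid with its pull; origin on the hinge axis, axes as the box when shut, the lid reaches along its -x
- blue_box_pull (a point): black cylinder, 36 mm long, 18 mm diameter, lying along the box's y, part of the lid, 36 mm ahead of its front edge on a 12 x 7 mm steel stem from behind its middle; this point is the cylinder's centre, 152 mm ahead of the hinge axis and level with it (78 mm above the table) when the lid is shut; turns with the lid. The flat ends can be pinched from above, fingers closing along the box's y; the lid can then turn between the pads
- blue_box_pointer (a joint): angle of that box's orange pointer, rad, on the same axis and scale as the lid: lid and pointer are in line when the two values are equal. 0.45 to 0.85 at the start, differs from box to box; only friction (0.25 Nm) holds it
- blue_box_mark (a point): on the orange pointer's block-shaped tip, 108 mm from the hinge axis, 78 mm to the right (box's -y) of the lid's middle; the pointer arm runs 16 mm outside the lid's right edge, its x axis points along the arm to the hinge, so the lid passes beside it
- green_box: white open cooling box with a green lid frame, on the right (-y) half of the table, fixed to it; 112 deep (x) x 124 wide (y) x 72 mm high, walls 6 mm; origin at the centre of its underside on the table, z up, its front (with dark vent slots) faces its own -x, yaw differs
- green_box_in (a point): centre of that box's inner floor, 12 mm above the table; at the start the thing in the box lies within 12 mm of it
- green_box_hinge (a point): middle of that box's lid hinge axis, at the back, 78 mm above the table; axes as the box, the hinge axis is the box's y
- green_box_angle (a joint): angle of that box's lid (116 x 124 x 7 mm, clear pane in a green frame), rad: 0 shut, grows as the front edge rises, stop at 1.4. A spring pulls it shut (about 0.33 Nm at 0, rising 0.55 Nm per rad: 2 to 6 N at the pull); let go, it falls shut
- green_box_lid: that box's lid with its pull; origin on the hinge axis, axes as the box when shut, the lid reaches along its -x
- green_box_pull (a point): black cylinder, 36 mm long, 18 mm diameter, lying along the box's y, part of the lid, 36 mm ahead of its front edge on a 12 x 7 mm steel stem from behind its middle; this point is the cylinder's centre, 152 mm ahead of the hinge axis and level with it (78 mm above the table) when the lid is shut; turns with the lid. The flat ends can be pinched from above, fingers closing along the box's y; the lid can then turn between the pads
- green_box_pointer (a joint): angle of that box's orange pointer, rad, on the same axis and scale as the lid: lid and pointer are in line when the two values are equal. 0.45 to 0.85 at the start, differs from box to box; only friction (0.25 Nm) holds it
- green_box_mark (a point): on the orange pointer's block-shaped tip, 108 mm from the hinge axis, 78 mm to the right (box's -y) of the lid's middle; the pointer arm runs 16 mm outside the lid's right edge, its x axis points along the arm to the hinge, so the lid passes beside it
- cake: round golden moon cake, 74 mm diameter, 30 mm high, lying in one of the two boxes; origin at the centre of its underside
- plate: round white pattern plate, 56 mm diameter, 11 mm high, lying in the other box; origin at the centre of its underside
- press: hand press with a green knob, 69 mm diameter, 169 mm tall, standing between and behind the boxes; a bystander; origin at the centre of its underside
- brush: pastry brush, 197 x 40 x 13 mm, lying between the boxes; a bystander; origin at the centre of its underside
- scraper: steel dough scraper with a wooden grip, 79 x 152 x 19 mm, lying at the far left; a bystander; origin at the centre of its underside
- tape: roll of tape, 102 mm diameter, 49 mm high, lying at the right; a bystander; origin at the centre of its underside
- marker_red: red marker pen, 132 x 16 x 17 mm, lying near the front edge; a bystander; origin at the centre of its underside

How it is judged:
At the end, for the whole second after the job is handed in: The gripper's fingers hold the lid of the box with the cake (over 1 N); that lid is still (under 0.08 rad/s) and within 0.08 rad (4.6 degrees) of its own orange pointer and over 0.35 rad open; the other lid is shut (under 0.04 rad); cake and plate still lie in their boxes (((horizontal distance between cake and blue_box_in below 0.03 m and horizontal distance between plate and green_box_in below 0.045 m and angle between the x axis of blue_box_pull and the x axis of blue_box_mark, either way round below 0.08 rad and value of joint blue_box_angle above 0.35 rad and velocity of joint blue_box_angle between -0.08 and 0.08 rad/s and contact force between the fingers and blue_box_lid above 1 N and value of joint green_box_angle below 0.04 rad) or (horizontal distance between cake and green_box_in below 0.03 m and horizontal distance between plate and blue_box_in below 0.045 m and angle between the x axis of green_box_pull and the x axis of green_box_mark, either way round below 0.08 rad and value of joint green_box_angle above 0.35 rad and velocity of joint green_box_angle between -0.08 and 0.08 rad/s and contact force between the fingers and green_box_lid above 1 N and value of joint blue_box_angle below 0.04 rad))); the arm keeps its last pose, push and grip.
It fails at once if the lid of the box with the pattern plate is lifted by more than 0.08 rad ((horizontal distance between plate and blue_box_in below 0.045 m and value of joint blue_box_angle above 0.08 rad) or (horizontal distance between plate and green_box_in below 0.045 m and value of joint green_box_angle above 0.08 rad)).
It fails at once if an orange pointer's tip is moved by more than 10 mm (distance of any of blue_box_mark, green_box_mark from where it was at the start of the episode above 0.01 m).
It fails at once if the cake or the plate is pushed by more than 15 mm or touched with more than 1 N (distance of any of cake, plate from where it was at the start of the episode above 0.015 m or contact force between any of the arm, the fingers and cake above 1 N or contact force between any of the arm, the fingers and plate above 1 N).
It fails at once if a bystander is moved by more than 30 mm (distance of any of press, brush, scraper, tape, marker_red from where it was at the start of the episode above 0.03 m).
It also fails if it takes over 32 s, if anything falls off the work surface, if the arm or the gripper's body presses on something with over 40 N, if the wrist force passes 120 N, or if a joint passes its speed limit or range.

## Working session

There is one attempt and no reset: what is moved stays moved. The work goes in short steps, Python scripts to look and compute and a tool call to move; the robot and the scene stay as the last step left them, time stands still between calls to the robot, and variables do not carry over. Pictures are saved under pics/ and viewed, at most 10 in all, crops included, and the job is handed in when it is done.

Besides the shell and the picture viewer there is one more tool, called in YAML: its name, and indented under it one key for each argument. send_rows: Moves the arm, as the interface text tells. Its arguments: {"type":"object","properties":{"motion":{"type":"array"},"grip_force":{"type":"number"}},"required":["motion"]}

```bash
mkdir -p pics; python3 - <<'E'
from plant import *
import cv2,pickle
d={}
for n in ["scene","top","wrist"]:
    s=snapshot(n); d[n]=s
    cv2.imwrite(f"pics/{n}0.png",s["img"][:,:,::-1]); print(n,{k:v for k,v in s.items() if k!="img"})
pickle.dump(d,open("s0.pkl","wb"))
print(get_state())
E
```

```text
scene {'vertical_fov': 51.3630662995539, 'cx': 325.70443362639895, 'cy': 240.9292411807352, 'extrinsics': array([[ 0.71913695,  0.28790046, -0.63242025, -0.29694987],
       [-0.69470367,  0.27807047, -0.66337291, -0.88536316],
       [-0.01512797,  0.91640064,  0.39997625,  0.62746547],
       [ 0.        ,  0.        ,  0.        ,  1.        ]])}
top {'vertical_fov': 53.678904146105374, 'cx': 319.9876378696814, 'cy': 243.30795476297845, 'extrinsics': array([[ 2.90610401e-02,  9.82686276e-01, -1.82983985e-01,
         2.60502623e-01],
       [-9.99557366e-01,  2.97352523e-02,  9.41326472e-04,
         6.90159071e-03],
       [ 6.36610358e-03,  1.82875635e-01,  9.83115443e-01,
         1.68201695e+00],
       [ 0.00000000e+00,  0.00000000e+00,  0.00000000e+00,
         1.00000000e+00]])}
wrist {'vertical_fov': 65.80989667915301, 'cx': 319.79754458061115, 'cy': 241.61193226856528, 'extrinsics': array([[ 0.42440986, -0.86199059, -0.27721561,  0.19267311],
       [ 0.90546773,  0.40331566,  0.13215395,  0.59878598],
       [-0.00211006, -0.30709722,  0.95167581,  0.38485519],
       [ 0.        ,  0.        ,  0.        ,  1.        ]])}
{'clock': 0.15, 'q': array([-1.09917096,  0.68982483, -0.19452833,  1.56604429,  0.15729566,
        0.90249936, -0.21510175]), 'qd': array([ 1.38861919e-04, -1.75711127e-03, -6.25618807e-04, -3.87519165e-03,
       -2.47633588e-04,  5.47968705e-05,  7.33752214e-04]), 'joint_torque': array([-1.52813773e-03, -5.27860022e+01, -1.26869112e+00, -1.53585917e+01,
       -5.25773526e-02,  3.83726539e-03,  1.10357585e-04]), 'tool_pos': array([0.26482348, 0.56563453, 0.24908958]), 'eef_rot': array([ 2.17141900e-01,  9.76139803e-01, -6.85504297e-04, -1.05237834e-04]), 'contact_force': array([-0.00907065, -0.02119622,  0.30904839]), 'moment': array([0.02596762, 0.00602465, 0.00406053]), 'finger_force': 0.0, 'opening': 1.0024806081794368}
```

View pics/scene0.png

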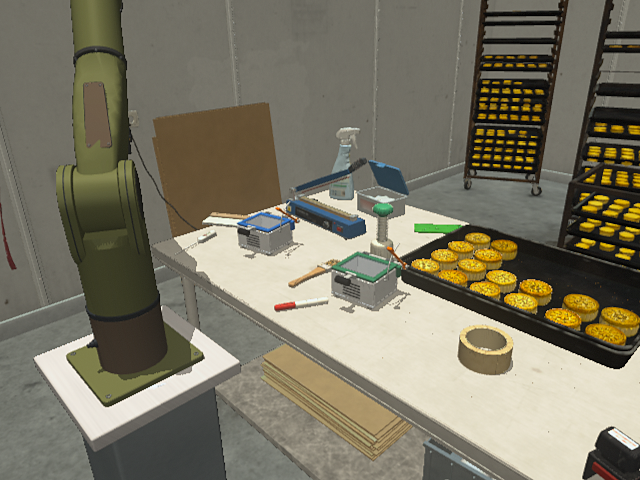

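View pics/top0.png

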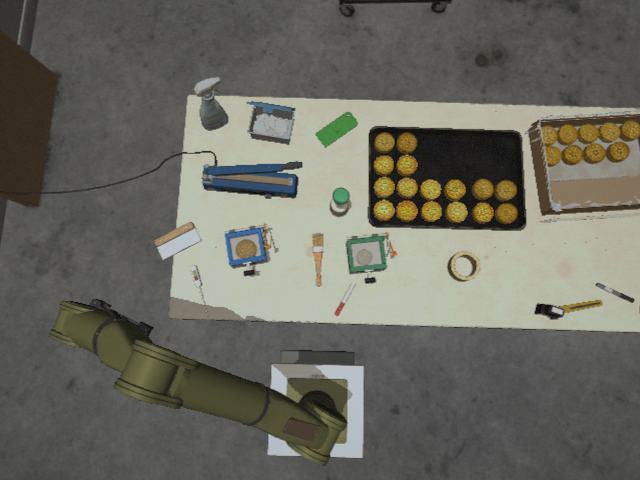

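The top view shows the golden cake in the blue box, at about (247,248), and the white plate in the green box, at (367,257). The blue box's pull is near (250,272), with its orange pointer near (268,235). Next I'll enlarge and measure these.

```bash
cat > h.py <<'E'
import numpy as np,cv2,pickle
def K(s):
    f=240/np.tan(np.radians(s["vertical_fov"])/2); return np.array([[f,0,s["cx"]],[0,f,s["cy"]],[0,0,1]])
def ray(s,u,v):
    d=np.linalg.inv(K(s))@[u,v,1]; T=s["extrinsics"]; return T[:3,3],T[:3,:3]@(d*[1,-1,-1])
def onz(s,u,v,z):
    o,d=ray(s,u,v); return o+d*(z-o[2])/d[2]
def proj(s,p):
    T=s["extrinsics"]; c=T[:3,:3].T@(np.asarray(p)-T[:3,3]); c=c*[1,-1,-1]; q=K(s)@c; return q[:2]/q[2]
def onplane(s,u,v,p,n):
    o,d=ray(s,u,v); return o+d*(np.dot(np.asarray(p)-o,n)/np.dot(d,n))
E
python3 - <<'E'
from h import *
d=pickle.load(open("s0.pkl","rb"))
t=d["top"]["img"];s=d["scene"]["img"]
a=cv2.resize(t[215:285,215:290],(600,560),interpolation=cv2.INTER_CUBIC)[:,:400+200]
cv2.imwrite("pics/a.png",a[:,:,::-1])
b=cv2.resize(s[195:265,230:310],(640,560),interpolation=cv2.INTER_CUBIC); cv2.imwrite("pics/b.png",b[:,:,::-1])
hsv=cv2.cvtColor(t,cv2.COLOR_RGB2HSV)
m=cv2.inRange(hsv,(100,120,60),(125,255,255)); m[:215]=0;m[290:]=0;m[:,:215]=0;m[:,280:]=0
c=np.vstack(cv2.findContours(m,0,2)[0]); r=cv2.minAreaRect(c); bx=cv2.boxPoints(r); print(r)
P=np.array([onz(d["top"],u,v,.0815) for u,v in bx]); print(P.round(4),[np.linalg.norm(P[i]-P[i-1]).round(4) for i in range(4)])
m=cv2.inRange(t,(0,0,0),(50,50,50)); m[:262]=0;m[285:]=0;m[:,:235]=0;m[:,265:]=0
ys,xs=np.nonzero(m);print(len(xs),xs.mean(),ys.mean(),onz(d["top"],xs.mean(),ys.mean(),.085))
r=cv2.minAreaRect(np.c_[xs,ys].astype(np.float32));print(r)
E
```

```text
((244.87838745117188, 246.27024841308594), (31.72900390625, 35.8389778137207), 80.53767395019531)
[[0.5826 0.3345 0.0815]
 [0.607  0.2141 0.0815]
 [0.4985 0.1906 0.0815]
 [0.4746 0.3096 0.0815]] [np.float64(0.1108), np.float64(0.1229), np.float64(0.111), np.float64(0.1214)]
44 249.47727272727272 270.70454545454544 [0.45623521 0.24122166 0.085     ]
((249.0, 268.0), (12.0, 12.0), 90.0)
```

View pics/a.png

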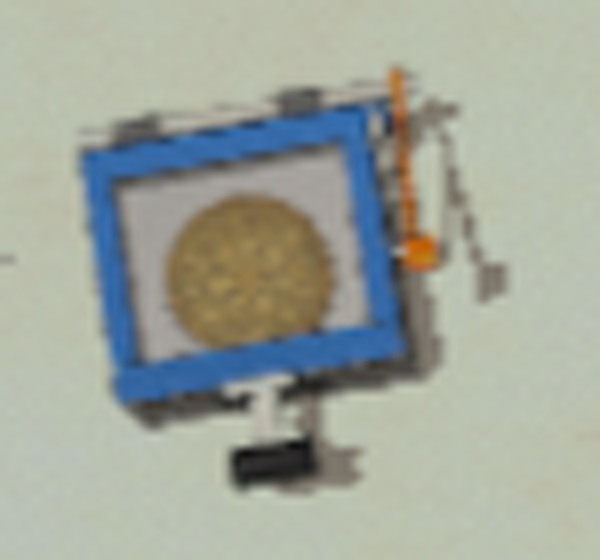

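View pics/b.png

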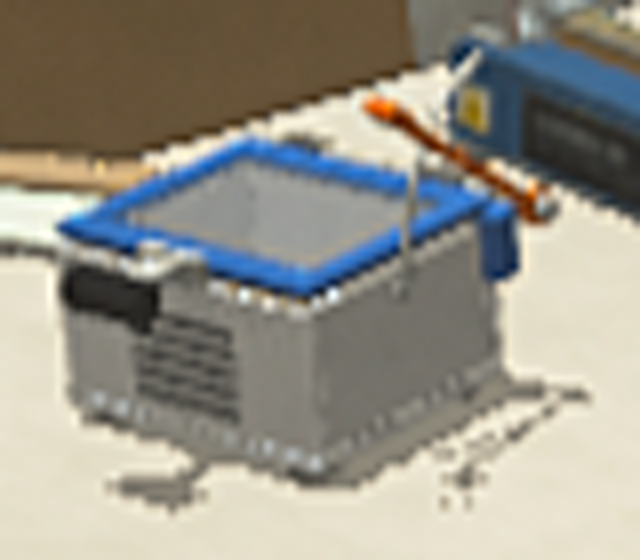

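In the crops (8x) the pull centre is at about (273,462) in the top crop. The pointer tip is at (420,252) in the top crop and (378,107) in the scene crop.

```bash
python3 - <<'E'
from h import *
from scipy.spatial.transform import Rotation as R
d=pickle.load(open("s0.pkl","rb")); T,S=d["top"],d["scene"]
ct=lambda U,V:((U+.5)/8-.5+215,(V+.5)/8-.5+215)
cs=lambda U,V:((U+.5)/8-.5+230,(V+.5)/8-.5+195)
y=np.array([-.0242,.1197,0]);y/=np.linalg.norm(y);x=np.array([y[1],-y[0],0]);yaw=np.arctan2(x[1],x[0])
fm=np.array([.4866,.2501,.078]);hinge=fm+.116*x; print("yaw",yaw,"hinge",hinge,"pull pred",fm-.036*x,"meas",onz(T,*ct(273,462),.084))
def tri(a,b):
    (o,u),(p,v)=ray(T,*a),ray(S,*b);A=np.c_[u,-v];k=np.linalg.lstsq(A,p-o,rcond=None)[0];P,Q=o+u*k[0],p+v*k[1];return (P+Q)/2,np.linalg.norm(P-Q)
m,e=tri(ct(420,252),cs(378,107));r=m-hinge;print("tip",m,e,"in box",r@x,r@y,r[2],"r",np.hypot(r@x,r[2]),"phi",np.arctan2(r[2],-r@x))
b,e=tri(ct(397,75),cs(540,205));r=b-hinge;print("root",b,e,r@x,r@y,r[2])
m2=onplane(S,*cs(378,107),hinge-.078*y,y);r=m2-hinge;print("tip scene plane",r@x,r[2],np.hypot(r@x,r[2]),np.arctan2(r[2],-r@x))
Rm=R.from_quat([2.17141900e-01,  9.76139803e-01,0,0]).as_matrix();dp=fm-.036*x-[.2648,.5656,.249];print(Rm,"shift tool",Rm.T@dp)
E
```

```text
yaw 0.19948323948912394 hinge [0.60029962 0.27308689 0.078     ] pull pred [0.45131391 0.24296614 0.078     ] meas [0.45080695 0.24373034 0.084     ]
tip [0.53045527 0.17989606 0.14708783] 0.0031212410005564775 in box -0.08692623439217648 -0.07750222181253362 0.06908782783555535 r 0.11103737290047411 phi 0.6715540975773517
root [0.62063741 0.20092419 0.07865065] 0.0015744124998062186 0.005634511895690399 -0.07476184492033203 0.0006506543973174989
tip scene plane -0.08988353215614713 0.06986734573956506 0.11384417136400551 0.6607514842156111
[[-0.90569875  0.42392191  0.        ]
 [ 0.42392191  0.90569875  0.        ]
 [ 0.          0.         -1.        ]] shift tool [-0.30569698 -0.21314175  0.171     ]
```

send_rows:
  motion:
    - {"x": -3.0,"y": -2.1,"jaw": 6}
    - {"x": -3.0,"y": -2.1,"jaw": 6}
    - {"x": -3.0,"y": -2.1,"jaw": 6}
    - {"x": -3.0,"y": -2.1,"jaw": 6}
    - {"x": -3.0,"y": -2.1,"jaw": 6}

```text
schema error: expected keys x, y, z, rx, ry, rz, jaw
```

send_rows:
  motion:
    - {"x": -3.0,"y": -2.1,"jaw": 6}
    - {"x": -3.0,"y": -2.1,"jaw": 6}
    - {"x": -3.0,"y": -2.1,"jaw": 6}
    - {"x": -3.0,"y": -2.1,"jaw": 6}
    - {"x": -2.5,"y": -2.1,"jaw": 6}

```text
schema error: expected keys x, y, z, rx, ry, rz, jaw
```

send_rows:
  motion:
    - {"rz": -0.13,"jaw": 6}
    - {"rz": -0.13,"jaw": 6}
    - {"rz": -0.13,"jaw": 6}
    - {"rz": -0.13,"jaw": 6}
    - {"rz": -0.12,"jaw": 6}

```text
schema error: expected keys x, y, z, rx, ry, rz, jaw
```

send_rows:
  motion:
    - {"z": 2,"jaw": 6}
    - {"z": 2,"jaw": 6}
    - {"jaw": 6}
    - {"jaw": 6}
    - {"jaw": 6}

```text
schema error: expected keys x, y, z, rx, ry, rz, jaw
```

```bash
python3 - <<'E'
from plant import *
from h import *
from scipy.spatial.transform import Rotation as R
s=snapshot("wrist");pickle.dump(s,open("s1.pkl","wb"));cv2.imwrite("pics/w1.png",s["img"][:,:,::-1])
g=get_state();print(g["clock"],g["tool_pos"],g["opening"],R.from_quat(g["eef_rot"]).as_matrix().round(4))
print("pull proj",proj(s,[.4513,.2430,.084]),"tip",proj(s,[.5305,.1799,.147]))
E
```

```text
0.2 [0.26482705 0.56574155 0.2492413 ] 1.0007479430348254 [[-9.057e-01  4.238e-01 -4.000e-04]
 [ 4.238e-01  9.057e-01 -1.000e-03]
 [-1.000e-04 -1.000e-03 -1.000e+00]]
pull proj [125.78448973 492.53587681] tip [ 87.09696134 624.07983989]
```

View pics/w1.png

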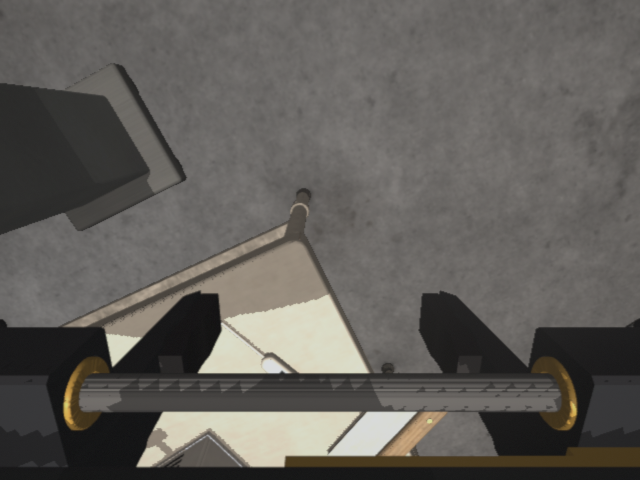

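The rows were refused because every key has to be given. The picture is still from the start pose and shows only the table corner and the open fingers, at about (200,330) and (440,330). I'll resend with full rows.

send_rows:
  motion:
    - {"x": -3,"y": -2.1,"z": 0,"rx": 0,"ry": 0,"rz": 0,"jaw": 6}
    - {"x": -3,"y": -2.1,"z": 0,"rx": 0,"ry": 0,"rz": 0,"jaw": 6}
    - {"x": -3,"y": -2.1,"z": 0,"rx": 0,"ry": 0,"rz": 0,"jaw": 6}
    - {"x": -3,"y": -2.1,"z": 0,"rx": 0,"ry": 0,"rz": 0,"jaw": 6}
    - {"x": -3,"y": -2.1,"z": 0,"rx": 0,"ry": 0,"rz": 0,"jaw": 6}

```text
clock: 0.7
tool_pos: [0.3569, 0.406, 0.2497]
eef_rot: [0.217, 0.976, -0.0, 0.0]
contact_force: [0.2, 0.7, -0.6]
opening: 0.68
finger_force: 0.0
```

send_rows:
  motion:
    - {"x": -3,"y": -2.1,"z": 0,"rx": 0,"ry": 0,"rz": 0,"jaw": 6}
    - {"x": -3,"y": -2.1,"z": 0,"rx": 0,"ry": 0,"rz": 0,"jaw": 6}
    - {"x": -3,"y": -2.1,"z": 0,"rx": 0,"ry": 0,"rz": 0,"jaw": 6}
    - {"x": -3,"y": -2.1,"z": 0,"rx": 0,"ry": 0,"rz": 0,"jaw": 6}
    - {"x": -2.5,"y": -2.1,"z": 0,"rx": 0,"ry": 0,"rz": 0,"jaw": 6}

```text
clock: 1.2
tool_pos: [0.4442, 0.249, 0.2497]
eef_rot: [0.218, 0.976, -0.0, 0.0]
contact_force: [-0.3, 0.5, 0.3]
opening: 0.68
finger_force: 0.0
```

send_rows:
  motion:
    - {"x": 0,"y": 0,"z": 0,"rx": 0,"ry": 0,"rz": -0.13,"jaw": 6}
    - {"x": 0,"y": 0,"z": 0,"rx": 0,"ry": 0,"rz": -0.13,"jaw": 6}
    - {"x": 0,"y": 0,"z": 0,"rx": 0,"ry": 0,"rz": -0.13,"jaw": 6}
    - {"x": 0,"y": 0,"z": 0,"rx": 0,"ry": 0,"rz": -0.13,"jaw": 6}
    - {"x": 0,"y": 0,"z": 0,"rx": 0,"ry": 0,"rz": -0.12,"jaw": 6}

```text
clock: 1.7
tool_pos: [0.4431, 0.2507, 0.2497]
eef_rot: [-0.103, 0.995, -0.0, -0.0]
contact_force: [1.0, 0.1, -0.2]
opening: 0.682
finger_force: 0.0
```

send_rows:
  motion:
    - {"x": 0,"y": 0,"z": 1,"rx": 0,"ry": 0,"rz": 0,"jaw": 6}
    - {"x": 0,"y": 0,"z": 1,"rx": 0,"ry": 0,"rz": 0,"jaw": 6}
    - {"x": 0,"y": 0,"z": 0,"rx": 0,"ry": 0,"rz": 0,"jaw": 6}
    - {"x": 0,"y": 0,"z": 0,"rx": 0,"ry": 0,"rz": 0,"jaw": 6}
    - {"x": 0,"y": 0,"z": 0,"rx": 0,"ry": 0,"rz": 0,"jaw": 6}

```text
clock: 2.2
tool_pos: [0.4431, 0.2511, 0.2298]
eef_rot: [-0.101, 0.995, 0.0, 0.0]
contact_force: [0.3, -0.2, -0.6]
opening: 0.684
finger_force: 0.0
```

```bash
cat > look.py <<'E'
import sys
from plant import *
from h import *
from scipy.spatial.transform import Rotation as R
n,c=sys.argv[1:3]
s=snapshot(c);pickle.dump(s,open(n+".pkl","wb"));cv2.imwrite(f"pics/{n}.png",s["img"][:,:,::-1])
g=get_state();M=R.from_quat(g["eef_rot"]).as_matrix();print(g["clock"],g["tool_pos"],g["opening"],g["finger_force"],g["contact_force"],g["q"].round(2));print(M.round(4))
print("pull proj",proj(s,[.4513,.2430,.084]),"tip",proj(s,[.5305,.1799,.147]))
print("to pull, tool cm",M.T@(np.array([.4513,.2430,.070])-g["tool_pos"])*100,"yaw err",np.arctan2(-M[0,1],M[1,1])-.1995)
E
python3 look.py w2 wrist
```

```text
2.25 [0.44319466 0.25106528 0.22991145] 0.6821094532282307 0.0 [-0.1418195   0.35717795 -0.74146847] [-0.34  0.59 -0.42  1.93  0.36  0.7   0.8 ]
[[-9.797e-01 -2.005e-01  4.000e-04]
 [-2.005e-01  9.797e-01  3.000e-04]
 [-5.000e-04  2.000e-04 -1.000e+00]]
pull proj [308.98966718 236.21647858] tip [194.04676158 353.64402467]
to pull, tool cm [-0.62449724 -0.95557715 15.99128068] yaw err 0.0023557565297113447
```

View pics/w2.png

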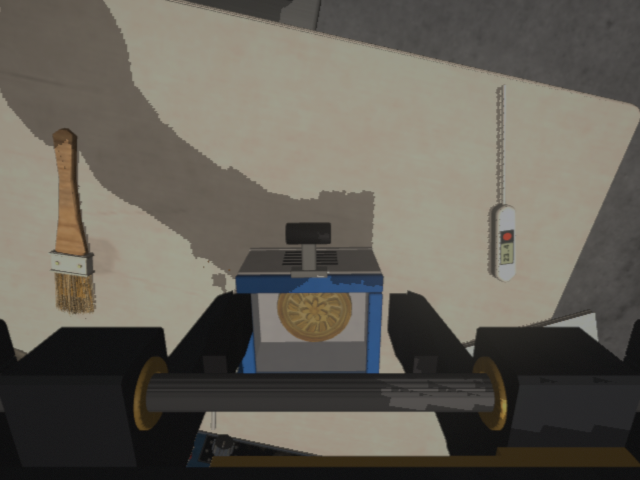

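The wrist view shows the pull at about (308,233), level, against a predicted (309,236), so the position is good to about 1.5 mm. I'll move over it and go down.

send_rows:
  motion:
    - {"x": -0.55,"y": -0.95,"z": 0,"rx": 0,"ry": 0,"rz": 0,"jaw": 6}
    - {"x": 0,"y": 0,"z": 2,"rx": 0,"ry": 0,"rz": 0,"jaw": 6}
    - {"x": 0,"y": 0,"z": 3,"rx": 0,"ry": 0,"rz": 0,"jaw": 6}
    - {"x": 0,"y": 0,"z": 3,"rx": 0,"ry": 0,"rz": 0,"jaw": 6}
    - {"x": 0,"y": 0,"z": 2,"rx": 0,"ry": 0,"rz": 0,"jaw": 6}

```text
clock: 2.75
tool_pos: [0.4508, 0.2415, 0.1283]
eef_rot: [-0.1, 0.995, -0.0, -0.0]
contact_force: [1.2, -0.3, -0.2]
opening: 0.678
finger_force: 0.0
```

send_rows:
  motion:
    - {"x": 0,"y": 0,"z": 1.5,"rx": 0,"ry": 0,"rz": 0,"jaw": 6}
    - {"x": 0,"y": 0,"z": 1.5,"rx": 0,"ry": 0,"rz": 0,"jaw": 6}
    - {"x": 0,"y": 0,"z": 1.5,"rx": 0,"ry": 0,"rz": 0,"jaw": 6}
    - {"x": 0,"y": 0,"z": 1.5,"rx": 0,"ry": 0,"rz": 0,"jaw": 6}
    - {"x": 0,"y": 0,"z": 0,"rx": 0,"ry": 0,"rz": 0,"jaw": 6}

```text
clock: 3.25
tool_pos: [0.4504, 0.2416, 0.0684]
eef_rot: [-0.101, 0.995, -0.001, -0.001]
contact_force: [0.7, 0.4, 0.5]
opening: 0.681
finger_force: 0.0
```

```bash
python3 look.py w3 wrist
```

```text
3.3 [0.45066553 0.24193669 0.06930344] 0.6783735264993789 0.0 [-0.07748742  0.2317148  -0.75627129] [-0.46  0.85 -0.21  2.03  0.54  0.31  0.66]
[[-9.797e-01 -2.003e-01 -6.000e-04]
 [-2.003e-01  9.797e-01 -1.100e-03]
 [ 8.000e-04 -1.000e-03 -1.000e+00]]
pull proj [324.986559   348.60431563] tip [ 36.49978589 694.41401216]
to pull, tool cm [-0.08340717  0.09139803 -0.06980955] yaw err 0.002184499300348336
```

View pics/w3.png

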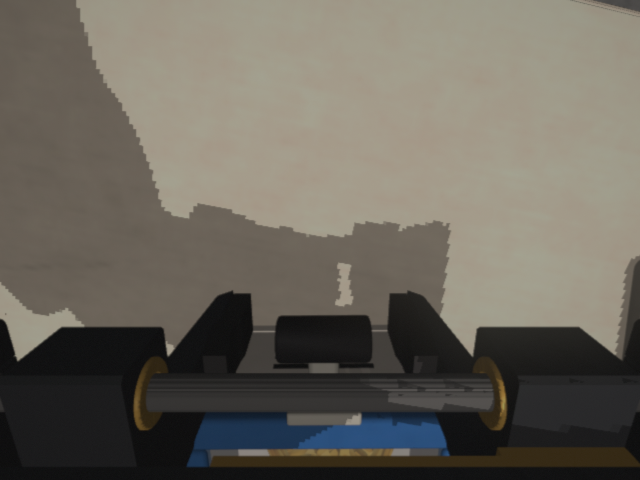

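The pull sits between the fingers: it spans columns 276–371, and the inner faces of the fingers are at 252 and 388. I'll close.

send_rows:
  motion:
    - {"x": 0.15,"y": 0.1,"z": 0,"rx": 0,"ry": 0,"rz": 0,"jaw": 5}
    - {"x": 0,"y": 0,"z": 0,"rx": 0,"ry": 0,"rz": 0,"jaw": 4}
    - {"x": 0,"y": 0,"z": 0,"rx": 0,"ry": 0,"rz": 0,"jaw": 3}
    - {"x": 0,"y": 0,"z": 0,"rx": 0,"ry": 0,"rz": 0,"jaw": 3}
    - {"x": 0,"y": 0,"z": 0,"rx": 0,"ry": 0,"rz": 0,"jaw": 3}
  grip_force: 30

```text
clock: 3.8
tool_pos: [0.4492, 0.2427, 0.0701]
eef_rot: [-0.101, 0.995, -0.0, 0.0]
contact_force: [1.0, -1.7, 3.1]
opening: 0.4
finger_force: 30.0
```

```bash
python3 look.py w4 wrist; python3 - <<'E'
import numpy as np
# world->tool-axes path of pull from lid 0 to th: fwd(+box x) and up, cm
L=.152
p=None
for th in np.linspace(0,.67,11):
    q=np.array([-L*np.cos(th),L*np.sin(th)])*100
    if p is not None: print(round(th,3),"x %.2f z %.2f"%(-(q-p)[0],-(q-p)[1]))
    p=q
E
```

```text
3.85 [0.44923096 0.24276669 0.07010961] 0.40260553297472984 30.019857734441757 [ 0.50730795 -2.86966346  3.58447971] [-0.46  0.85 -0.21  2.04  0.54  0.31  0.66]
[[-9.797e-01 -2.005e-01  9.000e-04]
 [-2.005e-01  9.797e-01 -6.000e-04]
 [-8.000e-04 -8.000e-04 -1.000e+00]]
pull proj [321.41062713 348.12152492] tip [ 37.53126354 686.92677379]
to pull, tool cm [-0.20737265 -0.01861342  0.01113135] yaw err 0.0023432802510054973
0.067 x -0.03 z -1.02
0.134 x -0.10 z -1.01
0.201 x -0.17 z -1.00
0.268 x -0.24 z -0.99
0.335 x -0.30 z -0.97
0.402 x -0.37 z -0.95
0.469 x -0.43 z -0.92
0.536 x -0.49 z -0.89
0.603 x -0.55 z -0.86
0.67 x -0.61 z -0.82
```

Gripped: the opening is 35 mm against 36 mm expected. I'll lift along the arc.

send_rows:
  motion:
    - {"x": 0,"y": 0,"z": -1.0,"rx": 0,"ry": 0,"rz": 0,"jaw": 3}
    - {"x": -0.1,"y": 0,"z": -1.0,"rx": 0,"ry": 0,"rz": 0,"jaw": 3}
    - {"x": -0.2,"y": 0,"z": -1.0,"rx": 0,"ry": 0,"rz": 0,"jaw": 3}
    - {"x": -0.25,"y": 0,"z": -1.0,"rx": 0,"ry": 0,"rz": 0,"jaw": 3}
    - {"x": -0.3,"y": 0,"z": -1.0,"rx": 0,"ry": 0,"rz": 0,"jaw": 3}
  grip_force: 30

```text
clock: 4.35
tool_pos: [0.4561, 0.2442, 0.1203]
eef_rot: [-0.101, 0.995, -0.001, -0.001]
contact_force: [1.7, -2.3, -6.6]
opening: 0.401
finger_force: 30.0
```

send_rows:
  motion:
    - {"x": -0.37,"y": 0,"z": -0.95,"rx": 0,"ry": 0,"rz": 0,"jaw": 3}
    - {"x": -0.43,"y": 0,"z": -0.92,"rx": 0,"ry": 0,"rz": 0,"jaw": 3}
    - {"x": -0.49,"y": 0,"z": -0.89,"rx": 0,"ry": 0,"rz": 0,"jaw": 3}
    - {"x": -0.55,"y": 0,"z": -0.86,"rx": 0,"ry": 0,"rz": 0,"jaw": 3}
    - {"x": -0.6,"y": 0,"z": -0.8,"rx": 0,"ry": 0,"rz": 0,"jaw": 3}

```text
clock: 4.85
tool_pos: [0.4781, 0.2489, 0.164]
eef_rot: [-0.101, 0.995, -0.001, -0.003]
contact_force: [-2.2, -1.1, -6.9]
opening: 0.4
finger_force: 30.0
```

send_rows:
  motion:
    - {"x": 0,"y": 0,"z": 0,"rx": 0,"ry": 0,"rz": 0,"jaw": 3}
    - {"x": 0,"y": 0,"z": 0,"rx": 0,"ry": 0,"rz": 0,"jaw": 3}
    - {"x": 0,"y": 0,"z": 0,"rx": 0,"ry": 0,"rz": 0,"jaw": 3}
    - {"x": 0,"y": 0,"z": 0,"rx": 0,"ry": 0,"rz": 0,"jaw": 3}
    - {"x": 0,"y": 0,"z": 0,"rx": 0,"ry": 0,"rz": 0,"jaw": 3}

```text
clock: 5.35
tool_pos: [0.4777, 0.2488, 0.1633]
eef_rot: [-0.102, 0.995, -0.001, -0.003]
contact_force: [-5.5, -3.3, -3.8]
opening: 0.404
finger_force: 30.0
```

```bash
python3 look.py t5 top|tail -3; python3 look.py s5 scene; python3 - <<'E'
from h import *
t=cv2.resize(pickle.load(open("t5.pkl","rb"))["img"][215:285,215:290],(400,373),interpolation=2)
s=cv2.resize(pickle.load(open("s5.pkl","rb"))["img"][180:265,225:310],(400,400),interpolation=2)
cv2.imwrite("pics/c5.png",np.hstack([np.pad(t,((0,27),(0,0),(0,0))),s])[:,:,::-1])
E
```

```text
[ 0.0061 -0.0017 -1.    ]]
pull proj [248.91140618 272.17415351] tip [266.76984904 246.4278159 ]
to pull, tool cm [ 2.64624819 -0.02177474  9.34935695] yaw err 0.003936972807920741
5.45 [0.47773129 0.24880422 0.16333691] 0.40134761956717174 30.00111535191536 [-4.96510095 -2.34254664 -3.77946765] [-0.34  0.72 -0.37  1.9   0.43  0.61  0.79]
[[-0.9794 -0.202  -0.0056]
 [-0.202   0.9794 -0.003 ]
 [ 0.0061 -0.0018 -1.    ]]
pull proj [243.31575738 230.12481929] tip [277.37062677 207.89020302]
to pull, tool cm [ 2.64902755 -0.01765576  9.35003485] yaw err 0.003926969863746965
```

View pics/c5.png

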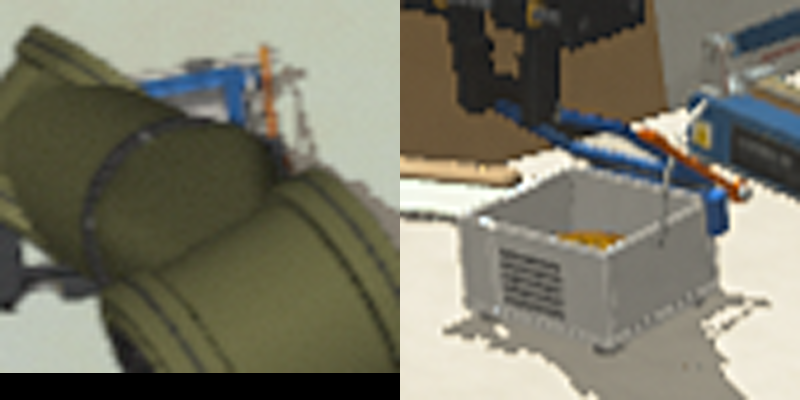

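The scene crop shows the blue lid held up by the fingers at about (545,100), lying nearly along the orange pointer, which runs from (645,135) to (738,190). The cake is in place. I'll check the lid edge numerically.

```bash
python3 - <<'E'
from h import *
s=pickle.load(open("s5.pkl","rb"));k=400/85
h=np.array([.6003,.2731,.078]);x=np.array([np.cos(.1995),np.sin(.1995),0]);y=np.array([-x[1],x[0],0]);z=np.array([0,0,1.])
def P(r,yy,th,n=0): 
    q=h+x*(-r*np.cos(th)+n*np.sin(th))+y*yy+z*(r*np.sin(th)+n*np.cos(th)); u=proj(s,q); return ((u+.5-[225,180])*k+[400,0]-.5).round(0)
for th in (.55,.6,.65,.7,.75): print(th,"FR",P(.116,-.062,th),"FL",P(.116,.062,th),"BL",P(0,.062,th),"BR",P(0,-.062,th),"tip",P(.108,-.078,th))
d0=pickle.load(open("s0.pkl","rb"))["scene"]
for n,i in(("before",d0),("now",s)):
    m=cv2.inRange(cv2.cvtColor(i["img"],cv2.COLOR_RGB2HSV),(3,180,150),(13,255,255));m[:200]=0;m[230:]=0;m[:,:270]=0;m[:,305:]=0
    ys,xs=np.nonzero(m);print(n,len(xs),xs.mean(),ys.mean(),xs.min(),ys.min())
# lid's lower blue boundary near the right edge, crop coords
hs=cv2.cvtColor(s["img"],cv2.COLOR_RGB2HSV);m=cv2.inRange(hs,(100,120,60),(125,255,255))
for u in range(248,292,4):
    v=np.nonzero(m[195:225,u])[0]+195; print(round((u+.5-225)*k+400),[round((a+.5-180)*k) for a in v])
E
python3 - <<'E'
import cv2,pickle
s=pickle.load(open("s5.pkl","rb"))["img"]
cv2.imwrite("pics/c6.png",cv2.resize(s[190:235,240:300],(800,600),interpolation=cv2.INTER_CUBIC)[:,:,::-1])
E
```

```text
0.55 FR [617. 147.] FL [467. 111.] BL [577. 155.] BR [721. 191.] tip [645. 155.]
0.6 FR [620. 138.] FL [470. 103.] BL [577. 155.] BR [721. 191.] tip [647. 147.]
0.65 FR [623. 129.] FL [473.  94.] BL [577. 155.] BR [721. 191.] tip [650. 138.]
0.7 FR [626. 120.] FL [476.  86.] BL [577. 155.] BR [721. 191.] tip [653. 130.]
0.75 FR [630. 112.] FL [480.  78.] BL [577. 155.] BR [721. 191.] tip [657. 122.]
before 5 277.4 208.4 276 208
now 5 279.2 209.4 276 208
511 [111, 115]
529 []
548 [134]
567 [115, 120, 144, 148]
586 [120, 125, 148, 153]
605 [125, 129, 153, 158]
624 [129, 134, 158, 162, 172]
642 [144, 162, 167, 176]
661 [162, 167, 172, 181]
680 [167, 172, 176]
699 [96, 101, 181]
```

View pics/c6.png

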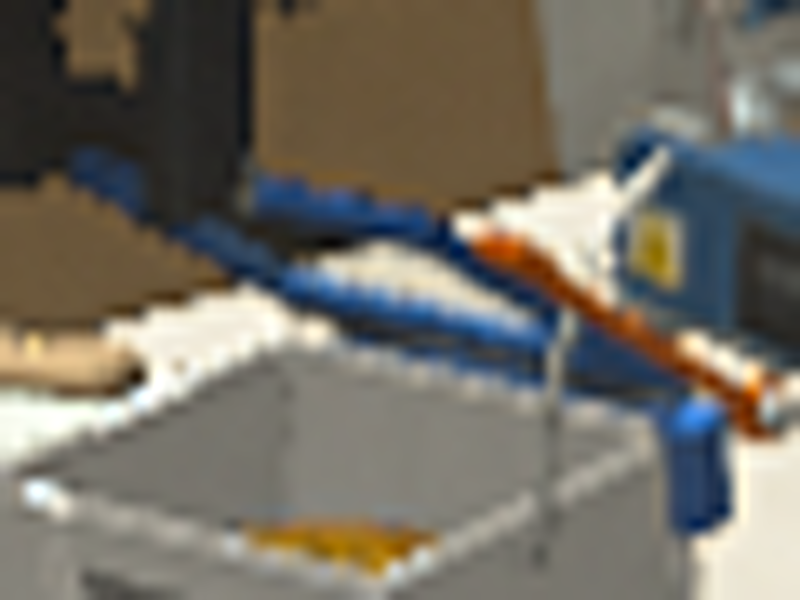

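The enlarged view puts the pointer tip at (490,243), which gives a pointer angle of about 0.67–0.68. The lid's front-right corner at (445,212) gives about 0.65–0.66. They are nearly in line, so I'll nudge the lid up slightly, let it settle and hand in.

send_rows:
  motion:
    - {"x": -0.1,"y": 0,"z": -0.15,"rx": 0,"ry": 0,"rz": 0,"jaw": 3}
    - {"x": 0,"y": 0,"z": 0,"rx": 0,"ry": 0,"rz": 0,"jaw": 3}
    - {"x": 0,"y": 0,"z": 0,"rx": 0,"ry": 0,"rz": 0,"jaw": 3}
    - {"x": 0,"y": 0,"z": 0,"rx": 0,"ry": 0,"rz": 0,"jaw": 3}
    - {"x": 0,"y": 0,"z": 0,"rx": 0,"ry": 0,"rz": 0,"jaw": 3}

```text
clock: 5.95
tool_pos: [0.4787, 0.249, 0.1647]
eef_rot: [-0.102, 0.995, -0.001, -0.003]
contact_force: [-4.8, -3.4, -3.9]
opening: 0.401
finger_force: 30.0
```

send_rows:
  motion:
    - {"x": 0,"y": 0,"z": 0,"rx": 0,"ry": 0,"rz": 0,"jaw": 3}
    - {"x": 0,"y": 0,"z": 0,"rx": 0,"ry": 0,"rz": 0,"jaw": 3}
    - {"x": 0,"y": 0,"z": 0,"rx": 0,"ry": 0,"rz": 0,"jaw": 3}
    - {"x": 0,"y": 0,"z": 0,"rx": 0,"ry": 0,"rz": 0,"jaw": 3}
    - {"x": 0,"y": 0,"z": 0,"rx": 0,"ry": 0,"rz": 0,"jaw": 3}

```text
clock: 6.45
tool_pos: [0.4787, 0.249, 0.1647]
eef_rot: [-0.102, 0.995, -0.001, -0.003]
contact_force: [-5.0, -3.3, -5.2]
opening: 0.401
finger_force: 30.0
```

```bash
python3 - <<'E'
from plant import *
g=get_state();print(g["tool_pos"],g["opening"],g["finger_force"],abs(g["qd"]).max())
if g["finger_force"]>20 and g["opening"]>.37: print(finish_job())
E
```

```text
[0.47871565 0.24903792 0.16471796] 0.4010589862144563 30.001190453767776 0.0012751087242446437
the job is handed in; nothing more can be done
None
```

I handed the job in with the gripper holding the blue box's lid (the one with the cake) at about 0.67 rad, in line with its orange pointer (measured 0.66–0.68 rad); no verdict came back.

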